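# Hold down the logger's deep-set reset button with the slim T-handle key

### The arm

A 6-joint arm with a two-finger parallel gripper is mounted at the origin on the work surface. World frame = base frame: x ahead of the robot, y to its left, z up, the work surface at z = 0. Lengths are in m, angles in rad, forces in N, time in s.
With the tool pointing down it reaches from about 0.25 to 0.725 m from the base axis. Payload 4 kg.
Tool frame: the origin (TCP) lies at the very end of the fingers, on their centre line; the grasp point (between the pads) lies 19 mm behind it (bot.pinch_z is the distance from the TCP to the grasp point, in m); z points along the fingers, x is the direction in which the jaws open and shut, and the axes are right-handed (so a half turn about z gives the same grasp; the last joint's range is limited). The gripper opens to 85 mm and grips with 20 to 120 N. Pads are 22 mm wide; open, the fingers measure 114 mm over their backs; the gripper's body (76 mm by 85 mm) begins 54 mm behind the grasp point. The pads swing forward as they close: fully open they stand 13 mm farther back than shut.
Start: joints at [1.179, 0.241, 0.005, 1.335, 0, 1.571], TCP at [0.191, 0.462, 0.231] pointing down, gripper open.
Joint ranges: [-2.72, 2.72], [-1.05, 1.87], [-1.09, 1.28], [-1.99, 2.15], [-1.42, 1.44], [-3.14, 3.14]. Speed limits (rad/s): [2.79, 2.79, 3.14, 3.14, 3.14, 3.14].

### API

Orientations are given as a unit quaternion [x, y, z, w].
In Python, from workcell import bot gives the robot as it stands. The module is installed in compiled form; this text tells all that it offers.
- The arm moves only by the shell command python3 -m inch 'ROWS'. ROWS is JSON, a list of rows, each a list of 7 numbers: the shift along the tool's x, y, z scaled (see below), then the turn, a rotation vector about the tool's x, y, z scaled (see below), then the gripper command: -1 is fully open, 1 is shut, values between are in proportion. In form: [[x, y, z, wx, wy, wz, gripper], ...]. A call has exactly 8 rows; each row shifts and turns the commanded pose from where the row before left it, along the tool's axes as they then stand; what a row does not reach is not made up. The controller multiplies each number of a shift by 2.5 cm and each number of a turn by 180 degrees. A row lasts 1/10 s, in which the tool goes at most 50 mm and 8.59 degrees, less where a joint would pass 70% of its speed; a pose out of reach is approached as far as the arm can. A call with a number of a shift or a turn outside -1 to 1 is refused whole. A call with a gripper value outside its range is refused whole. The fingers move at their own pace and stop on an object; the grip force is fixed at half the most. Time passes only in rows, so rows that do not move let the fingers close, or fill a call up. It gives the time, the measured TCP pose, the force and the opening at its end, in the units of the state.
- bot.get_obs(): the state, without advancing time (a new reading comes with each control period).
- bot.camera(name): name is "scene" or "top"; returns (picture, depth): 420x560x3 uint8, blue, green, red; 420x560 float32, m along the optical axis (not along the pixel's ray), 0 where there is no reading.
- bot.get_calibration(name): a dict with "vfov" (degrees; the focal length in pixels is half the picture's height over the tangent of half this angle, whatever the lens; pixels are square), "cx", "cy" (the principal point, pixels), "dist_coeffs" ([k1, k2, p1, p2, k3] as OpenCV has them; the pictures are not rectified), "R" (3x3) and "t" (3): a world point X has camera coordinates R X + t. Camera axes: x right, y down, z forward; pixel columns grow to the right and rows downward; lengths in m; the calibration is good to about 2 mm. A picture is of the moment at which its call begins. get_calibration takes no time and is no camera call.
- bot.job_done(): hands the job in, once; it reports no verdict.
The state is a dict: "clock": time; "joint_pos": joint angles; "joint_vel": joint speeds; "tau": joint torques, N m; "eef_pos": TCP position; "tool_rot": TCP orientation; "ft_force": force on the tool from outside, world axes, zero at the start; "ft_torque": the same for the moment, N m; "grip_width": finger opening in m.
Only numpy, scipy, OpenCV 4.12 (cv2) and the standard library are available. Lean on these libraries where they do the work, as an engineer would, in place of code of your own. Each camera call takes 0.05 s, during which the arm holds its last target.

### The job

The temperature logger has to be cleared before the next heat-gun run. Lift the slim red-handled T-handle key up and off its hook on the tool stand, put its tip through the red-ringed opening in the top of the logger and push the reset button inside all the way down. Finish while still gripping the key and holding the button down, and leave the thick key on its hook and the heat gun, battery pack and tape measure where they are.

Things in the scene. Friction and masses are not known exactly. Their poses are not given: they have to be found in the camera images.
- slim_key: The key to use, 70 g: red flat-sided T-handle bar 84 mm long (own y), 16 mm thick (own x), 24 mm tall (z); origin in its middle. A steel blade 5.4 mm across runs 120 mm straight down (own -z) from the middle of the underside. Hangs blade down on either of the stand's two hooks. Pinch the handle across its 16 mm from above, at its middle, between the prongs.
- slim_key_tip (a point): The rounded end of the slim key's blade, 132 mm below the middle of its handle.
- thick_key: The other key: blue handle of the same size (origin in its middle), blade 11.6 mm across and 120 mm long, too thick for the opening. It hangs on the other hook and stays there.
- tool_stand: Tool stand fixed to the bench: plywood base 150 (own x) x 270 (own y) x 10 mm, origin at the centre of its underside; at own x = +45 mm a cross bar along own y on two posts, its top at z 159 mm. Two double-prong hooks stick out from the bar to own -x, the open front, their middles at own y +65 and -65 mm. Nothing stands higher than the keys' handles.
- hook_left (a point): Middle of the hook at the stand's own y = +65 mm, between its prongs at own x = -30 mm, z 153 mm, the height of the prong tops. Each hook: two level 6 mm wire prongs, centres 44 mm apart, from the bar to own x = -54 mm, then turned up and outwards to x = -61 mm, tops at z 167 mm. A handle lies across both prongs (its middle at z 165 mm), blade hanging between them.
- hook_right (a point): The same for the hook at the stand's own y = -65 mm. To take a key off: lift it by more than 14 mm to clear the turned-up ends (25 to 30 mm is comfortable), then move it out to the stand's own -x by at least 60 mm.
- logger: Bench temperature logger, a grey case 170 mm (own x) by 240 mm (own y) and 60 mm tall, with black rubber corners (63 mm tall), a dark screen and four small round keys; it does not shift on the bench. Origin at the centre of its underside. The reset opening is at own x = -45 mm, y = +66 mm.
- reset_hole (a point): Centre of the mouth of the round reset opening, in the plane of the logger's top, 60 mm above the bench; a flat red ring of 25 mm outer diameter surrounds it. The opening is 11 mm across, its walls vertical and sharp-edged. The button's red top, 9 mm across, lies 14 mm below the mouth when up.
- reset_button (a joint): How far the spring reset button is pressed, in m: 0 is up, 0.005 is fully down (its top then 19 mm below the mouth), where it meets a firm stop. It starts to move at 2.5 N and takes 5 N when fully down; it springs back when released.
- heat_gun: Cordless heat gun standing upright on its battery pack, grey with orange bands, about 210 mm long, 80 mm wide and 245 mm tall, 1.1 kg, loose. Origin at the centre of its underside, nozzle to its own -x. Leave it.
- battery_pack: Spare battery pack lying on the bench, black, 118 x 76 x 62 mm, loose. Origin at the centre of its underside. Leave it.
- tape_measure: Green tape measure standing on the bench, 70 x 42 x 66 mm, loose. Origin at the centre of its underside. Leave it.
There are look-alikes about, which are no part of the job. Of the things like the slim_key, leave any that is white; of the rest the smaller one is meant.

How it is judged:
By the outcome, as a careful person would: the job done as asked, in the order asked, and still so for the second after the job is handed in, while the arm keeps its last pose, push and grip.
It also fails if it takes over 58 s, if anything falls off the work surface, if the arm or the gripper's body presses on something with over 40 N, if the wrist force passes 120 N, or if a joint passes its speed limit or range.

## Working session

There is one attempt and no reset: what is moved stays moved. The work goes in short steps, Python scripts to look and compute and a shell command to move; the robot and the scene stay as the last step left them, time stands still between calls to the robot, and variables do not carry over. Pictures are saved under pics/ and viewed, and the job is handed in when it is done.

```bash
mkdir -p pics; cat > h.py <<'E'
import numpy as np,cv2
from workcell import bot
def cal(n):
    c=bot.get_calibration(n);f=210/np.tan(np.radians(c['vfov'])/2)
    K=np.array([[f,0,c['cx']],[0,f,c['cy']],[0,0,1]]);return K,np.array(c['dist_coeffs'],float),np.array(c['R']),np.array(c['t'])
def ray(n,uv):
    K,d,R,t=cal(n);p=cv2.undistortPoints(np.array(uv,float).reshape(-1,1,2),K,d).reshape(-1,2)
    r=np.c_[p,np.ones(len(p))];return r,R,t
def onz(n,uv,z):
    r,R,t=ray(n,uv);o=-R.T@t;w=r@R;return o+w*((z-o[2])/w[:,2])[:,None]
def bydepth(n,uv,d):
    r,R,t=ray(n,uv);return (r*np.array(d)[:,None]-t)@R
def proj(n,X):
    K,d,R,t=cal(n);return cv2.projectPoints(np.array(X,float).reshape(-1,1,3),cv2.Rodrigues(R)[0],t,K,d)[0].reshape(-1,2)
E
python3 - <<'E'
from h import *
for n in('scene','top'):
    im,d=bot.camera(n);cv2.imwrite(f'pics/{n}0.png',im);np.savez(f'{n}0.npz',im=im,d=d)
    K,dd,R,t=cal(n);print(n,K[0,0],dd,-R.T@t,R[2])
o=bot.get_obs();print(o)
E
```

```text
scene 464.4307537249478 [0.0029292 0.        0.        0.        0.       ] [ 1.47394089 -0.05871861  1.04519756] [-0.68558146  0.03914146 -0.72694292]
top 408.2930275913802 [0.00999485 0.         0.         0.         0.        ] [0.34107219 0.00602111 1.37982235] [ 0.19122147 -0.01189812 -0.9814748 ]
{'clock': 0.1, 'joint_pos': array([ 1.17898471e+00,  2.41305503e-01,  3.87315901e-03,  1.33519936e+00,
       -1.03028596e-05,  1.57076099e+00]), 'joint_vel': array([ 0.00052567, -0.00060921,  0.00266608, -0.0011001 ,  0.00098974,
       -0.00104981]), 'tau': array([ 2.09703662e-04, -3.73139048e+01,  2.53010130e+01,  1.08190576e-02,
        4.85856390e-05,  1.82030954e-05]), 'eef_pos': array([0.19072142, 0.4615923 , 0.23052345]), 'tool_rot': array([ 8.31212830e-01,  5.55953585e-01, -7.59949313e-04,  5.14447707e-04]), 'ft_force': array([ 0.0196942 ,  0.75584418, -1.10715063]), 'ft_torque': array([-0.00424137, -0.00054303, -0.04019883]), 'grip_width': 0.08569810575687511}
```

View pics/scene0.png

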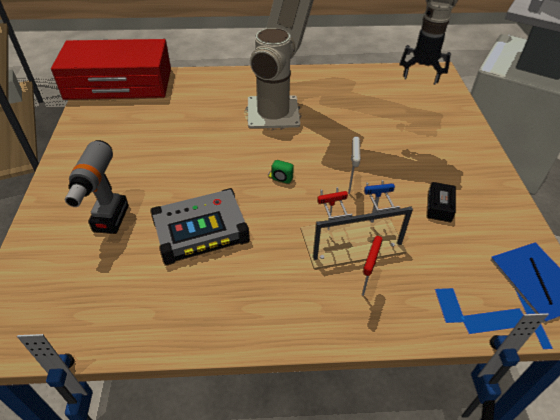

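View pics/top0.png

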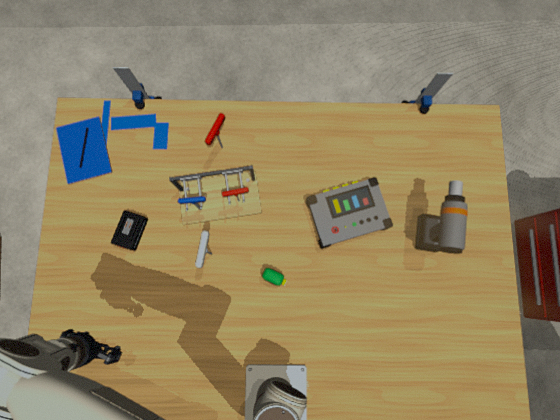

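```bash
python3 - <<'E'
from h import *
s=np.load('scene0.npz')['im'];t=np.load('top0.npz')['im']
a=cv2.resize(s[125:305,285:465],(400,400),interpolation=2);b=cv2.resize(t[105:275,165:285],(400,566),interpolation=2)
c=np.zeros((570,800,3),np.uint8);c[:400,:400]=a;c[:566,400:]=b
cv2.imwrite('pics/z0.png',c)
c=np.zeros((560,800,3),np.uint8);c[:,:400]=cv2.resize(s[180:265,145:255],(400,309)).repeat(2,0)[:560] if 0 else 0
c[:309,:400]=cv2.resize(s[180:265,145:255],(400,309),interpolation=2);c[:340,400:]=cv2.resize(t[170:255,300:400],(400,340),interpolation=2)
cv2.imwrite('pics/z1.png',c)
E
```

```text
(no output)
```

View pics/z0.png

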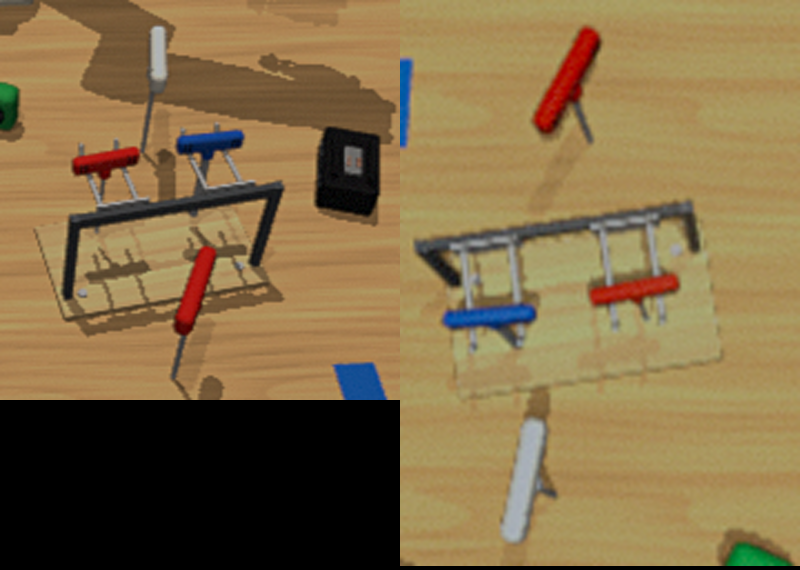

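View pics/z1.png

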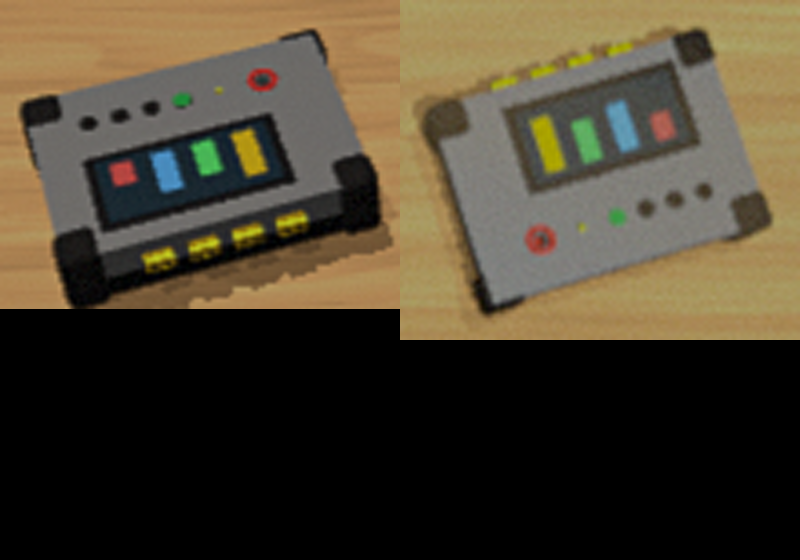

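```bash
cat > m.py <<'E'
from h import *
def mask(im,c):
    hsv=cv2.cvtColor(im,cv2.COLOR_BGR2HSV);H,S,V=[hsv[...,i].astype(int) for i in range(3)]
    if c=='red': return ((H<8)|(H>172))&(S>140)&(V>70)
    if c=='blue': return (H>100)&(H<130)&(S>140)&(V>60)
    if c=='white': return (S<40)&(V>150)
def comps(n,im,d,c,box):
    x0,y0,x1,y1=box;m=np.zeros(im.shape[:2],np.uint8);m[y0:y1,x0:x1]=mask(im,c)[y0:y1,x0:x1]
    k,l,st,ce=cv2.connectedComponentsWithStats(m)
    i=1+np.argmax(st[1:,4]);ys,xs=np.where(l==i);uv=np.c_[xs,ys].astype(float)
    dd=d[ys,xs];ok=dd>0
    return uv,bydepth(n,uv[ok],dd[ok])
E
python3 - <<'E'
from m import *
B={'slim':('red',(315,188,350,208),(218,182,252,200)),'thick':('blue',(362,180,398,200),(175,190,208,208)),
'red2':('red',(360,230,386,278),(200,108,230,148)),'white':('white',(350,135,363,168),(193,226,212,270)),'ring':('red',(210,195,226,208),(328,222,344,238))}
for k,(c,bs,bt) in B.items():
    for n,b in(('scene',bs),('top',bt)):
        z=np.load(n+'0.npz');uv,P=comps(n,z['im'],z['d'],c,b)
        q=P[P[:,2]>np.median(P[:,2])-.02]; e,v=np.linalg.eigh(np.cov(q[:,:2].T));a=v[:,1]
        l=(q[:,:2]-q[:,:2].mean(0))@v
        print(k,n,len(uv),uv.mean(0).round(1),'mean',q.mean(0).round(4),'zmax',np.percentile(P[:,2],[5,50,95]).round(3),'yaw',np.degrees(np.arctan2(a[1],a[0])).round(1),'len',np.ptp(l,axis=0).round(3))
E
```

```text
slim scene 225 [332. 197.] mean [0.6279 0.1297 0.1717] zmax [0.152 0.174 0.178] yaw 102.9 len [0.019 0.081]
slim top 132 [234.5 191.6] mean [0.6182 0.1313 0.1754] zmax [0.168 0.176 0.179] yaw 101.4 len [0.017 0.077]
thick scene 185 [378.9 188.3] mean [0.601  0.2596 0.172 ] zmax [0.154 0.174 0.179] yaw 96.1 len [0.016 0.081]
thick top 128 [191.4 199.7] mean [0.5917 0.2601 0.1752] zmax [0.17  0.175 0.179] yaw 95.4 len [0.016 0.08 ]
red2 scene 340 [372.3 255.3] mean [0.8318 0.1966 0.184 ] zmax [0.17  0.185 0.189] yaw 154.7 len [0.02  0.109]
red2 top 231 [214.9 128.7] mean [0.8153 0.198  0.1833] zmax [0.17  0.184 0.189] yaw 154.7 len [0.02  0.105]
white scene 143 [355.7 148.5] mean [0.4514 0.2194 0.1866] zmax [0.183 0.187 0.19 ] yaw 171.4 len [0.017 0.108]
white top 223 [201.3 248.7] mean [0.4443 0.2214 0.1866] zmax [0.182 0.187 0.191] yaw 171.0 len [0.02  0.107]
ring scene 27 [216.8 201.5] mean [ 0.5255 -0.1867  0.0602] zmax [0.058 0.06  0.064] yaw -139.5 len [0.02  0.027]
ring top 15 [333.4 230.2] mean [ 0.5211 -0.1834  0.0546] zmax [0.043 0.06  0.063] yaw -159.2 len [0.013 0.018]
```

```bash
cat >> m.py <<'E'
from scipy.optimize import least_squares,minimize
def redness(im,box):
    x0,y0,x1,y1=box;c=im[y0:y1,x0:x1].astype(float);w=c[...,2]-np.maximum(c[...,0],c[...,1])
    w=np.clip(w-25,0,None);yy,xx=np.mgrid[y0:y1,x0:x1];return np.array([(xx*w).sum(),(yy*w).sum()])/w.sum(),w
def boxpts(x,y,z,yaw,dims=(.016,.084,.024)):
    g=np.array([[a,b,c] for a in(-.5,.5) for b in(-.5,.5) for c in(-.5,.5)])*dims
    c,s=np.cos(yaw),np.sin(yaw);return g@np.array([[c,s,0],[-s,c,0],[0,0,1]])+[x,y,z]
def rend(n,p,S=4):
    uv=proj(n,boxpts(*p));h=cv2.convexHull(((uv+.5)*S).astype(np.float32)).astype(int)
    m=np.zeros((420*S,560*S),np.uint8);cv2.fillConvexPoly(m,h,1);return m
E
python3 - <<'E'
from m import *
S=4
M={}
for n,b in(('scene',(315,188,350,208)),('top',(218,182,252,200))):
    z=np.load(n+'0.npz');m=np.zeros((420,560),np.uint8);x0,y0,x1,y1=b
    m[y0:y1,x0:x1]=mask(z['im'],'red')[y0:y1,x0:x1];M[n]=cv2.resize(m,None,fx=S,fy=S,interpolation=0)
def cost(p,ns=('scene','top')):
    c=0
    for n in ns:
        r=rend(n,(p[0],p[1],.165,p[2]));c+=1-(r&M[n]).sum()/(r|M[n]).sum()
    return c
for ns in (('scene','top'),('scene',),('top',)):
    best=minimize(cost,[.62,.1305,np.radians(11)],args=(ns,),method='Nelder-Mead',options=dict(initial_simplex=[[.62,.1305,.19],[.626,.1305,.19],[.62,.136,.19],[.62,.1305,.25]],xatol=1e-4,fatol=1e-4))
    print(ns,best.x[:2].round(4),np.degrees(best.x[2]).round(1),best.fun.round(3))
for n,b in(('scene',(208,193,228,210)),('top',(325,220,345,240))):
    c,w=redness(np.load(n+'0.npz')['im'],b);print(n,c.round(2),onz(n,[c],.06)[0].round(4)); print(w.astype(int)) if n=='top' else 0
# logger top
for n in('scene','top'):
    z=np.load(n+'0.npz');d=z['d'];yy,xx=np.mgrid[0:420,0:560];uv=np.c_[xx.ravel(),yy.ravel()].astype(float);P=bydepth(n,uv,d.ravel())
    ok=(d.ravel()>0)&(abs(P[:,2]-.06)<.008)&(P[:,0]>.4)&(P[:,0]<.75)&(P[:,1]<-.1)&(P[:,1]>-.45)
    r=cv2.minAreaRect((P[ok,:2]*1000).astype(np.float32));print(n,r)
    # tape, heat gun, stand bar
    for nm,(x0,x1,y0,y1,z0) in dict(tape=(.3,.5,-.1,.12,.03),bar=(.6,.75,.0,.35,.14)).items():
        q=P[(d.ravel()>0)&(P[:,0]>x0)&(P[:,0]<x1)&(P[:,1]>y0)&(P[:,1]<y1)&(P[:,2]>z0)];print(nm,q.min(0).round(3),q.max(0).round(3))
E
```

```text
('scene', 'top') [0.6219 0.1314] 14.5 0.742
('scene',) [0.6244 0.1319] 15.4 0.376
('top',) [0.6207 0.1333] 8.7 0.348
scene [216.58 201.42] [ 0.5251 -0.1872  0.06  ]
top [334.64 229.61] [ 0.5224 -0.1866  0.06  ]
[[ 0  0  0  0  0  0  0  0  0  0  0  0  0  0  0  0  0  0  0  0]
 [ 0  0  0  0  0  0  0  0  0  0  0  0  0  0  0  0  0  0  0  0]
 [ 0  0  0  0  0  0  0  0  0  0  0  0  0  0  0  0  0  0  0  0]
 [ 0  0  0  0  0  0  0  0  0  0  0  0  0  0  0  0  0  0  0  0]
 [ 0  0  0  0  0  0  0  0  0  0  0  0  0  0  0  0  0  0  0  0]
 [ 0  0  0  0  0  0  0  0  0  0  0  0  0  0  0  0  0  0  0  0]
 [ 0  0  0  0  0  0  0  0 12 36 39 21  0  0  0  0  0  0  0  0]
 [ 0  0  0  0  0  0  0 38 70 51 52 57 45  2  0  0  0  0  0  0]
 [ 0  0  0  0  0  0 13 72 38  0  0 19 72 43  0  0  0  0  0  0]
 [ 0  0  0  0  0  0 35 62 37 43 14  0 61 54  0  0  0  0  0  0]
 [ 0  0  0  0  0  0 25 63 54 80 39  0 51 64  0  0  0  0  0  0]
 [ 0  0  0  0  0  0  0 70 66 57 34 16 67 50  0  0  0  0  0  0]
 [ 0  0  0  0  0  0  0 31 64 63 54 56 51 15  0  0  0  0  0  0]
 [ 0  0  0  0  0  0  0  0 10 31 38 26  3  0  0  0  0  0  0  0]
 [ 0  0  0  0  0  0  0  0  0  0  0  0  0  0  0  0  0  0  0  0]
 [ 0  0  0  0  0  0  0  0  0  0  0  0  0  0  0  0  0  0  0  0]
 [ 0  0  0  0  0  0  0  0  0  0  0  0  0  0  0  0  0  0  0  0]
 [ 0  0  0  0  0  0  0  0  0  0  0  0  0  0  0  0  0  0  0  0]
 [ 0  0  0  0  0  0  0  0  0  0  0  0  0  0  0  0  0  0  0  0]
 [ 0  0  0  0  0  0  0  0  0  0  0  0  0  0  0  0  0  0  0  0]]
scene ((591.8536987304688, -235.83616638183594), (185.45819091796875, 247.38720703125), 17.454448699951172)
tape [ 0.346 -0.022  0.03 ] [0.405 0.049 0.071]
bar [0.6   0.079 0.14 ] [0.714 0.337 0.181]
top ((584.9501342773438, -233.77487182617188), (180.86273193359375, 245.62559509277344), 17.403179168701172)
tape [ 0.343 -0.02   0.048] [0.396 0.047 0.074]
bar [0.6   0.082 0.14 ] [0.706 0.337 0.184]
```

```bash
cat > p.py <<'E'
import sys
from h import *
from scipy.spatial.transform import Rotation as Ro
def plan(tx,ty,tz,yawdeg):
    o=bot.get_obs();R=Ro.from_quat(o['tool_rot']);p=o['eef_pos']
    y=np.radians(yawdeg);T=Ro.from_matrix(np.array([[np.cos(y),np.sin(y),0],[np.sin(y),-np.cos(y),0],[0,0,-1.]]))
    print('t',round(o['clock'],2),'pos',p.round(4),'yaw',np.degrees(np.arctan2(*R.as_matrix()[[1,0],0])).round(2),'z',R.as_matrix()[:,2].round(4),'F',o['ft_force'].round(2),'w',o['grip_width'].round(4),'q',o['joint_pos'].round(3))
    d=np.array([tx,ty,tz])-p
    print('shift units now-frame',(R.inv().apply(d)/.025).round(3),'after turn',(T.inv().apply(d)/.025).round(3),'turn units',((R.inv()*T).as_rotvec()/np.pi).round(4))
if __name__=='__main__':plan(*map(float,sys.argv[1:]))
E
python3 p.py .622 .132 .231 11.5
```

```text
Traceback (most recent call last):
  File "p.py", line 10, in <module>
    if __name__=='__main__':plan(*map(float,sys.argv[1:]))
                            ~~~~^^^^^^^^^^^^^^^^^^^^^^^^^^
  File "p.py", line 7, in plan
    print('t',round(o['clock'],2),'pos',p.round(4),'yaw',np.degrees(np.arctan2(*R.as_matrix()[[1,0],0])).round(2),'z',R.as_matrix()[:,2].round(4),'F',o['ft_force'].round(2),'w',o['grip_width'].round(4),'q',o['joint_pos'].round(3))
                                                                                                                                                                                 ^^^^^^^^^^^^^^^^^^^^^
AttributeError: 'float' object has no attribute 'round'
```

```bash
sed -i "s/o\['grip_width'\].round(4)/round(o['grip_width'],4)/" p.py
python3 p.py .622 .132 .231 11.5
```

```text
t 0.1 pos [0.1907 0.4616 0.2305] yaw 67.55 z [-7.0e-04 -1.7e-03 -1.0e+00] F [ 0.02  0.76 -1.11] w 0.0857 q [ 1.179  0.241  0.004  1.335 -0.     1.571]
shift units now-frame [-5.5980e+00  2.0978e+01 -9.0000e-03] after turn [14.276 16.358 -0.019] turn units [3.000e-04 5.000e-04 3.114e-01]
```

```bash
python3 -m inch '[[0,0,0,0,0,0.039,0],[0,0,0,0,0,0.039,0],[0,0,0,0,0,0.039,0],[0,0,0,0,0,0.039,0],[0,0,0,0,0,0.039,0],[0,0,0,0,0,0.039,0],[0,0,0,0,0,0.039,0],[0,0,0,0,0,0.039,0]]'; python3 p.py .622 .132 .231 11.5
```

```text
clock: 0.9
eef_pos: [0.1908, 0.4618, 0.2308]
tool_rot: [0.995, 0.097, -0.0, 0.001]
ft_force: [0.1, -0.7, -1.0]
grip_width: 0.0426
t 0.9 pos [0.1908 0.4618 0.2308] yaw 11.1 z [-5.0e-04 -1.2e-03 -1.0e+00] F [ 0.06 -0.66 -0.98] w 0.0426 q [ 1.179  0.241  0.004  1.335 -0.     2.556]
shift units now-frame [ 1.4386e+01  1.6265e+01 -2.0000e-03] after turn [ 1.4272e+01  1.6365e+01 -1.0000e-02] turn units [ 0.0003  0.0002 -0.0022]
```

```bash
python3 -m inch '[[0.8,1,0,0,0,0,0],[0.8,1,0,0,0,0,0],[0.8,1,0,0,0,0,0],[0.8,1,0,0,0,0,0],[0.8,1,0,0,0,0,0],[0.8,1,0,0,0,0,0],[0.8,1,0,0,0,0,0],[0.8,1,0,0,0,0,0]]'; python3 p.py .622 .132 .231 11.5
```

```text
clock: 1.7
eef_pos: [0.3879, 0.2965, 0.2309]
tool_rot: [0.995, 0.099, -0.0, 0.0]
ft_force: [0.5, 0.2, -0.2]
grip_width: 0.0428
t 1.7 pos [0.3879 0.2965 0.2309] yaw 11.39 z [-8.e-04 -5.e-04 -1.e+00] F [ 0.47  0.18 -0.17] w 0.0428 q [ 0.653  0.218 -0.025  1.328  0.     2.025]
shift units now-frame [ 7.88e+00  8.30e+00 -8.00e-03] after turn [ 7.865e+00  8.314e+00 -5.000e-03] turn units [ 0.0001  0.0003 -0.0006]
```

```bash
python3 -m inch '[[1,1,0,0,0,0,0],[1,1,0,0,0,0,0],[1,1,0,0,0,0,0],[1,1,0,0,0,0,0],[1,1,0,0,0,0,0],[1,1,0,0,0,0,0],[1,1,0,0,0,0,0],[0.8,1,0,0,0,0,0]]'; python3 p.py .622 .132 .231 11.5
```

```text
clock: 2.5
eef_pos: [0.619, 0.1391, 0.2304]
tool_rot: [0.995, 0.099, -0.001, 0.0]
ft_force: [-0.5, 0.9, 0.8]
grip_width: 0.043
t 2.5 pos [0.619  0.1391 0.2304] yaw 11.38 z [-1.2e-03 -2.0e-04 -1.0e+00] F [-0.45  0.92  0.82] w 0.043 q [0.221 0.519 0.413 1.465 0.    1.593]
shift units now-frame [ 0.061  0.303 -0.026] after turn [ 0.061  0.303 -0.026] turn units [-0.      0.0004 -0.0007]
```

```bash
python3 - <<'E'
from m import *
for n,b in(('scene',(285,90,425,270)),('top',(160,130,280,280))):
    im,d=bot.camera(n);x0,y0,x1,y1=b;cv2.imwrite(f'pics/{n}1.png',cv2.resize(im[y0:y1,x0:x1],None,fx=3.3,fy=3.3,interpolation=2));np.savez(f'{n}1.npz',im=im,d=d)
E
python3 p.py .622 .132 .146 11.5
```

```text
t 2.6 pos [0.6202 0.137  0.2295] yaw 11.13 z [-9.0e-04 -1.3e-03 -1.0e+00] F [-0.25  0.37 -0.88] w 0.0427 q [ 2.180e-01  5.210e-01  4.130e-01  1.464e+00 -1.000e-03  1.594e+00]
shift units now-frame [0.037 0.206 3.339] after turn [0.032 0.21  3.339] turn units [ 0.0004  0.0004 -0.0021]
```

View pics/scene1.png

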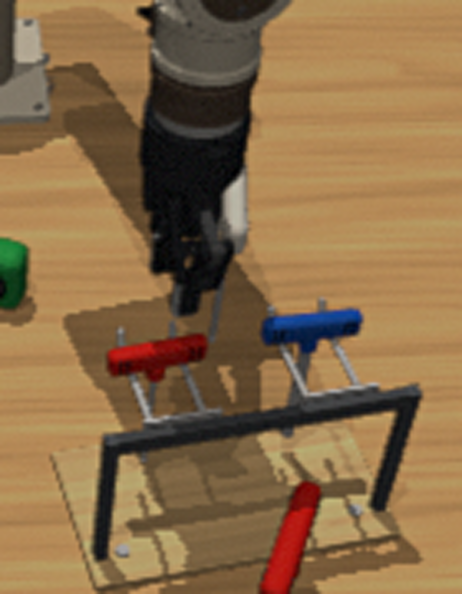

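View pics/top1.png

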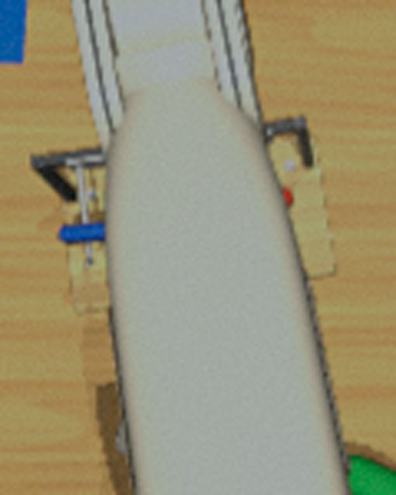

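```bash
python3 - <<'E'
from m import *
for X in [(.6202,.137,.2295),(.622,.132,.165),(.622,.132,.231)]:
    p=proj('scene',[X])[0];print(p.round(1),((p-[285,90])*3.3).round(0))
z=np.load('scene1.npz');uv,P=comps('scene',z['im'],z['d'],'red',(315,188,350,208));print(uv.mean(0),P.mean(0))
d=z['d'];yy,xx=np.mgrid[150:188,325:365];uv=np.c_[xx.ravel(),yy.ravel()].astype(float);P=bydepth('scene',uv,d[150:188,325:365].ravel())
q=P[(P[:,2]>.22)&(P[:,2]<.30)&(P[:,0]>.55)]
for a in np.arange(.22,.3,.01):
    r=q[(q[:,2]>=a)&(q[:,2]<a+.01)];print(round(a,2),len(r),r.min(0).round(3) if len(r) else 0,r.max(0).round(3) if len(r) else 0)
E
```

```text
[336.5 178.6] [170. 292.]
[332.3 196.8] [156. 353.]
[334.7 178.7] [164. 293.]
[331.90295359 197.14345992] [0.62632213 0.13007668 0.16831787]
0.22 0 0 0
0.23 24 [0.597 0.122 0.231] [0.653 0.15  0.24 ]
0.24 49 [0.597 0.122 0.24 ] [0.659 0.153 0.25 ]
0.25 45 [0.596 0.121 0.25 ] [0.656 0.151 0.26 ]
0.26 28 [0.595 0.122 0.26 ] [0.656 0.143 0.269]
0.27 28 [0.589 0.119 0.27 ] [0.67  0.149 0.28 ]
0.28 66 [0.575 0.115 0.28 ] [0.678 0.159 0.29 ]
0.29 50 [0.579 0.117 0.29 ] [0.68 0.16 0.3 ]
```

```bash
python3 -m inch '[[0.03,0.1,0,0,0,0,0],[0,0.1,0.2,0,0,0,0],[0,0,0.3,0,0,0,0],[0,0,0.3,0,0,0,0],[0,0,0,0,0,0,0],[0,0,0,0,0,0,0],[0,0,0,0,0,0,0],[0,0,0,0,0,0,0]]'; python3 p.py .622 .131 .146 11.5
```

```text
clock: 3.4
eef_pos: [0.6198, 0.1355, 0.2118]
tool_rot: [0.995, 0.099, 0.0, -0.0]
ft_force: [0.5, 0.7, 0.9]
grip_width: 0.0424
t 3.4 pos [0.6198 0.1355 0.2118] yaw 11.4 z [ 8.e-04  1.e-04 -1.e+00] F [0.5  0.7  0.91] w 0.0424 q [ 0.215  0.522  0.37   1.417 -0.     1.587]
shift units now-frame [0.047 0.195 2.631] after turn [0.049 0.195 2.631] turn units [ 0.     -0.0003 -0.0005]
```

```bash
python3 -m inch '[[0.05,0.2,0,0,0,0,0],[0,0,0.5,0,0,0,0],[0,0,0.5,0,0,0,0],[0,0,0.3,0,0,0,0],[0,0,0,0,0,0,0],[0,0,0,0,0,0,0],[0,0,0,0,0,0,0],[0,0,0,0,0,0,0]]'; python3 p.py .622 .131 .146 11.5
```

```text
clock: 4.2
eef_pos: [0.6222, 0.1308, 0.1795]
tool_rot: [0.995, 0.099, 0.001, -0.0]
ft_force: [0.1, -0.5, 0.1]
grip_width: 0.0429
t 4.2 pos [0.6222 0.1308 0.1795] yaw 11.4 z [ 1.2e-03  3.0e-04 -1.0e+00] F [ 0.14 -0.55  0.11] w 0.0429 q [ 0.207  0.537  0.31   1.343 -0.     1.579]
shift units now-frame [-0.01  -0.008  1.339] after turn [-0.008 -0.008  1.339] turn units [-0.     -0.0004 -0.0006]
```

Good: position is accurate. Continue down and check clearance with a picture.

```bash
python3 -m inch '[[0,0,0.3,0,0,0,0],[0,0,0.3,0,0,0,0],[0,0,0.3,0,0,0,0],[0,0,0.3,0,0,0,0],[0,0,0.1,0,0,0,0],[0,0,0,0,0,0,0],[0,0,0,0,0,0,0],[0,0,0,0,0,0,0]]'; python3 p.py .622 .131 .146 11.5
python3 - <<'E'
from m import *
im,d=bot.camera('scene');cv2.imwrite('pics/scene2.png',cv2.resize(im[150:270,295:415],None,fx=5,fy=5,interpolation=2))
E
```

```text
clock: 5.0
eef_pos: [0.6222, 0.1308, 0.1468]
tool_rot: [0.995, 0.099, 0.0, -0.0]
ft_force: [-0.1, 0.1, -1.2]
grip_width: 0.0426
t 5.0 pos [0.6222 0.1308 0.1468] yaw 11.39 z [ 9.e-04  2.e-04 -1.e+00] F [-0.07  0.07 -1.17] w 0.0426 q [0.207 0.553 0.252 1.268 0.    1.579]
shift units now-frame [-0.006 -0.01   0.032] after turn [-0.006 -0.01   0.032] turn units [-0.     -0.0003 -0.0006]
```

View pics/scene2.png

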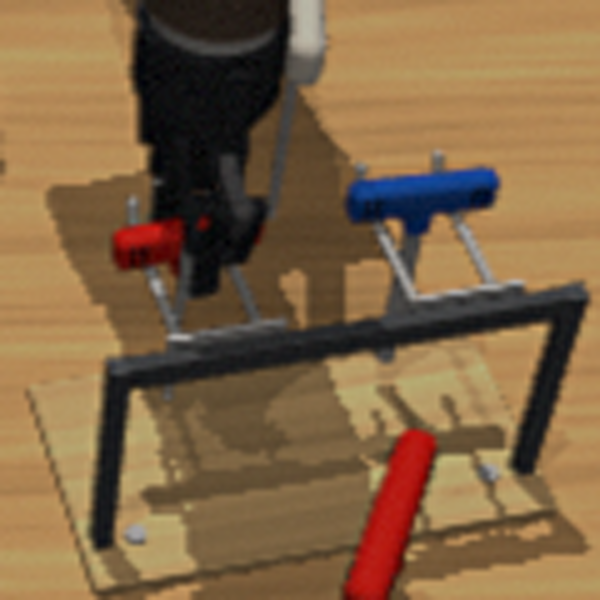

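```bash
python3 -m inch '[[0,0,0,0,0,0,1],[0,0,0,0,0,0,1],[0,0,0,0,0,0,1],[0,0,0,0,0,0,1],[0,0,0,0,0,0,1],[0,0,0,0,0,0,1],[0,0,0,0,0,0,1],[0,0,0,0,0,0,1]]'; python3 p.py .622 .131 .146 11.5
python3 -m inch '[[0,0,-0.1,0,0,0,1],[0,0,-0.2,0,0,0,1],[0,0,-0.2,0,0,0,1],[0,0,-0.2,0,0,0,1],[0,0,-0.2,0,0,0,1],[0,0,-0.2,0,0,0,1],[0,0,-0.1,0,0,0,1],[0,0,0,0,0,0,1]]'; python3 p.py .622 .131 .146 11.5
python3 - <<'E'
from m import *
im,d=bot.camera('scene');cv2.imwrite('pics/scene3.png',cv2.resize(im[140:260,295:415],None,fx=5,fy=5,interpolation=2))
E
```

```text
clock: 5.85
eef_pos: [0.6221, 0.1308, 0.1467]
tool_rot: [0.995, 0.099, 0.0, -0.0]
ft_force: [0.6, -0.5, 2.5]
grip_width: 0.0149
t 5.85 pos [0.6221 0.1308 0.1467] yaw 11.39 z [ 8.e-04  2.e-04 -1.e+00] F [ 0.63 -0.55  2.55] w 0.0149 q [0.207 0.553 0.252 1.268 0.    1.579]
shift units now-frame [-0.002 -0.01   0.028] after turn [-0.002 -0.01   0.028] turn units [-0.     -0.0002 -0.0006]
clock: 6.65
eef_pos: [0.6222, 0.1308, 0.177]
tool_rot: [0.995, 0.099, 0.001, -0.0]
ft_force: [-0.0, -1.1, -0.5]
grip_width: 0.0151
t 6.65 pos [0.6222 0.1308 0.177 ] yaw 11.39 z [ 1.1e-03  3.0e-04 -1.0e+00] F [-0.03 -1.08 -0.47] w 0.0151 q [0.207 0.538 0.305 1.337 0.    1.579]
shift units now-frame [-0.006 -0.01   1.239] after turn [-0.005 -0.01   1.239] turn units [-0.     -0.0003 -0.0006]
```

View pics/scene3.png

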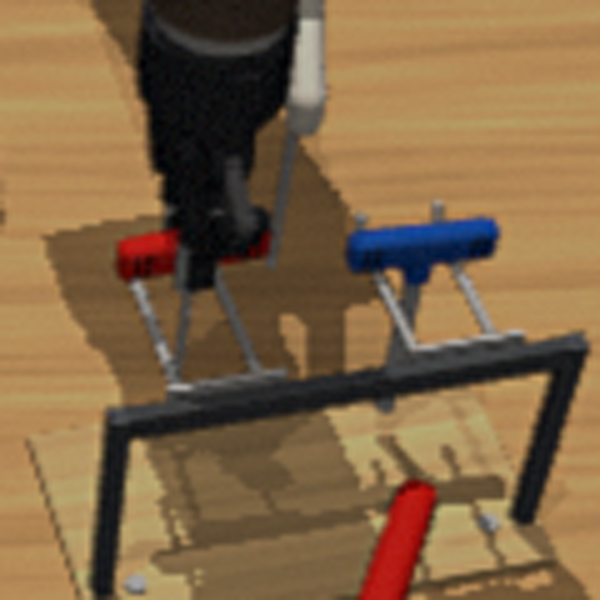

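```bash
python3 -m inch '[[-0.2,0,0,0,0,0,1],[-0.5,0,0,0,0,0,1],[-0.7,0,0,0,0,0,1],[-0.7,0,0,0,0,0,1],[-0.7,0,0,0,0,0,1],[-0.7,0,0,0,0,0,1],[-0.3,0,0,0,0,0,1],[0,0,0,0,0,0,1]]'; python3 p.py .524 -.187 .235 11.5
python3 - <<'E'
from m import *
im,d=bot.camera('scene');cv2.imwrite('pics/scene4.png',cv2.resize(im[120:260,275:415],None,fx=4,fy=4,interpolation=2))
E
```

```text
clock: 7.5
eef_pos: [0.5278, 0.1117, 0.1765]
tool_rot: [0.995, 0.099, -0.0, 0.0]
ft_force: [0.1, 0.6, -1.1]
grip_width: 0.0152
t 7.5 pos [0.5278 0.1117 0.1765] yaw 11.39 z [-3.e-04 -1.e-04 -1.e+00] F [ 0.14  0.63 -1.12] w 0.0152 q [0.209 0.348 0.007 1.231 0.    1.581]
shift units now-frame [-2.51  11.684 -2.341] after turn [-2.532 11.679 -2.342] turn units [ 0.      0.0001 -0.0006]
```

View pics/scene4.png

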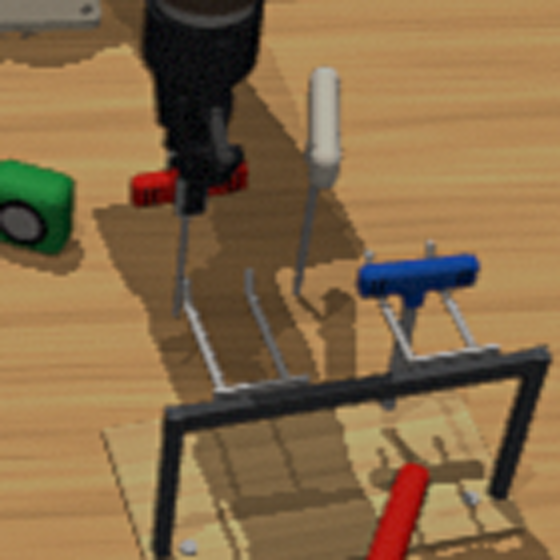

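```bash
python3 -m inch '[[0,0,-0.5,0,0,0,1],[0,0.4,-0.8,0,0,0,1],[-0.2,0.8,-0.8,0,0,0,1],[-0.3,0.9,-0.2,0,0,0,1],[-0.3,0.9,0,0,0,0,1],[-0.3,0.9,0,0,0,0,1],[-0.2,0.9,0,0,0,0,1],[-0.2,0.9,0,0,0,0,1]]'; python3 -m inch '[[-0.2,0.9,0,0,0,0,1],[-0.2,0.9,0,0,0,0,1],[-0.2,0.9,0,0,0,0,1],[-0.2,0.9,0,0,0,0,1],[-0.2,0.8,0,0,0,0,1],[-0.1,0.6,0,0,0,0,1],[0,0.3,0,0,0,0,1],[0,0,0,0,0,0,1]]'; python3 p.py .524 -.187 .194 11.5
```

```text
clock: 8.35
eef_pos: [0.5211, -0.0362, 0.2338]
tool_rot: [0.995, 0.099, 0.0, 0.0]
ft_force: [-0.0, 0.6, -0.6]
grip_width: 0.0153
clock: 9.15
eef_pos: [0.5199, -0.1712, 0.2336]
tool_rot: [0.995, 0.099, 0.0, -0.0]
ft_force: [-0.5, 0.4, 0.2]
grip_width: 0.0147
t 9.15 pos [ 0.5199 -0.1712  0.2336] yaw 11.32 z [ 2.e-04  2.e-04 -1.e+00] F [-0.55  0.38  0.16] w 0.0147 q [-0.318  0.334  0.139  1.375  0.     1.055]
shift units now-frame [0.037 0.652 1.582] after turn [0.035 0.652 1.582] turn units [-0.     -0.0001 -0.001 ]
```

Move over the hole and lower so the tip is ~15 mm above it, then look.

```bash
python3 -m inch '[[0.04,0.3,0.1,0,0,0,1],[0,0.3,0.2,0,0,0,1],[0,0.05,0.3,0,0,0,1],[0,0,0.4,0,0,0,1],[0,0,0.4,0,0,0,1],[0,0,0.2,0,0,0,1],[0,0,0,0,0,0,1],[0,0,0,0,0,0,1]]'; python3 p.py .524 -.187 .194 11.5
python3 - <<'E'
from m import *
for n,b in(('scene',(185,150,255,220)),('top',(300,170,370,260))):
    im,d=bot.camera(n);x0,y0,x1,y1=b;cv2.imwrite(f'pics/{n}5.png',cv2.resize(im[y0:y1,x0:x1],None,fx=8 if n=='scene' else 6,fy=8 if n=='scene' else 6,interpolation=2));np.savez(f'{n}5.npz',im=im,d=d)
E
```

```text
clock: 9.95
eef_pos: [0.5235, -0.1861, 0.1938]
tool_rot: [0.995, 0.099, -0.0, -0.0]
ft_force: [-0.1, -0.1, -1.0]
grip_width: 0.0155
t 9.95 pos [ 0.5235 -0.1861  0.1938] yaw 11.4 z [-1.e-04  0.e+00 -1.e+00] F [-0.1  -0.1  -0.97] w 0.0155 q [-0.342  0.369  0.084  1.286 -0.     1.03 ]
shift units now-frame [ 0.012  0.04  -0.008] after turn [ 0.012  0.04  -0.008] turn units [-0.      0.     -0.0005]
```

View pics/scene5.png

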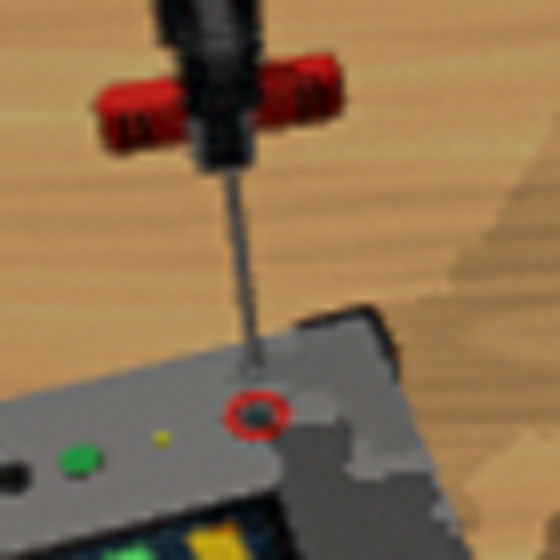

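View pics/top5.png

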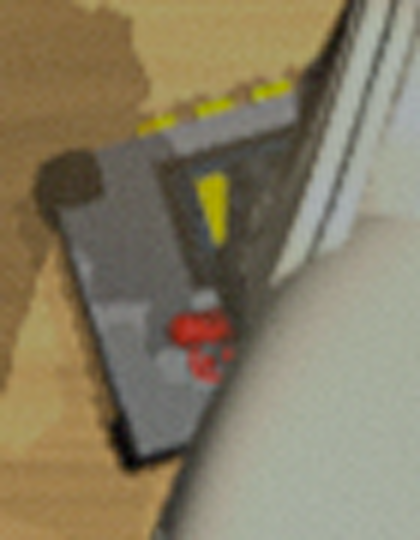

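```bash
cat > chk.py <<'E'
from m import *
import sys
def chk(f,ztcp,x,y,hole):
    im=np.load(f)['im'].astype(int)
    Z=np.linspace(ztcp-.02,ztcp-.112,8)
    L=proj('scene',[(x,y,z) for z in Z])
    for (u,v),z in zip(L,Z):
        r=int(round(v));c=int(round(u));seg=im[r,c-6:c+7].sum(1)
        print('z%.3f pred %.1f,%.1f'%(z,u,v),'row',r,'cols',c-6,seg//3)
E
python3 - <<'E'
from chk import *
chk('scene5.npz',.1938,.5235,-.1861,0)
t=.1938-.1137
print('tip',proj('scene',[(.5235,-.1861,t)]),'hole pred',proj('scene',[(.5235,-.1861,.06)]))
c,w=redness(np.load('scene5.npz')['im'],(208,193,228,210));print(c,onz('scene',[c],.06))
print(w.astype(int))
E
```

```text
z0.174 pred 213.3,172.4 row 172 cols 207 [128 129 129 134 134 117  82  74 123 134 132 133 132]
z0.161 pred 213.7,175.9 row 176 cols 208 [129 132 129 132 133  94  65  98 124 129 127 127 127]
z0.148 pred 214.2,179.4 row 179 cols 208 [135 135 136 136 139 109  73  87 128 137 137 135 135]
z0.134 pred 214.6,182.8 row 183 cols 209 [131 132 132 133 133  96  67 121 139 136 135 134 136]
z0.121 pred 215.1,186.1 row 186 cols 209 [136 138 137 137 139 110  76  86 129 138 136 137 136]
z0.108 pred 215.5,189.4 row 189 cols 209 [138 138 139 138 141 141  94  76 129 139 137 140 138]
z0.095 pred 215.9,192.6 row 193 cols 210 [140 128 125 116 112  94  71  72 102 108 107 109  99]
z0.082 pred 216.3,195.8 row 196 cols 210 [108 110 111 109 100  81  95  88  92  96  94  95  95]
tip [[216.35647555 196.22664365]] hole pred [[216.97245807 201.01842821]]
[216.49158879 201.35813084] [[ 0.52482502 -0.18744832  0.06      ]]
[[ 13  11   9   0   0   0   0   0   0   0   0   0   0   0   0   0   0   0
    0   0]
 [  0   0   0   0   0   0   0   0   0   0   0   0   0   0   0   0   0   0
    0   0]
 [  0   0   0   0   0   0   
[... 547 characters left out ...]
   0   0
    0   0]
 [  0   0   0   0   0  93  84   7   0   0   0  52 107  17   0   0   0   0
    0   0]
 [  0   0   0   0   0  56 112  64  17  25  42  64  44   0   0   0   0   0
    0   0]
 [  0   0   0   0   0   0  35  97 120 116 103  44   0   0   0   0   0   0
    0   0]
 [  0   0   0   0   0   0   0   0   0   0   0   0   0   0   0   0   0   0
    0   0]
 [  0   0   0   0   0   0   0   0   0   0   0   0   0   0   0   0   0   0
    0   0]
 [  0   0   0   0   0   0   0   0   0   0   0   0   0   0   0   0   0   0
    0   0]
 [  0   0   0   0   0   0   0   0   0   0   0   0   0   0   0   0   0   0
    0   0]
 [  0   0   0   0   0   0   0   0   0   0   0   0   0   0   0   0   0   0
    0   0]]
```

```bash
python3 - <<'E'
from m import *
im=np.load('scene5.npz')['im'].astype(float).mean(2)
res=[]
for r in range(173,192):
    # predicted u at this row
    Z=np.linspace(.06,.19,400);L=proj('scene',[(.5235,-.1861,z) for z in Z]);u=np.interp(r,L[::-1,1],L[::-1,0])
    c=int(round(u));xs=np.arange(c-6,c+7);s=im[r,c-6:c+7];bg=np.median(s);w=np.clip(bg-s-10,0,None);w[abs(xs-u)>3.5]=0
    res.append((w*xs).sum()/w.sum()-u)
res=np.array(res);print(res.round(2),np.polyfit(range(19),res,1),res.mean())
E
```

```text
[0.16 0.14 0.07 0.2  0.21 0.2  0.07 0.22 0.22 0.11 0.05 0.2  0.18 0.18
 0.05 0.18 0.18 0.11 0.05] [-0.00233681  0.16791238] 0.1468810800266244
```

```bash
python3 -m inch '[[-0.02,0.06,0,0,0,0,1],[0,0,0.2,0,0,0,1],[0,0,0.2,0,0,0,1],[0,0,0.2,0,0,0,1],[0,0,0.06,0,0,0,1],[0,0,0,0,0,0,1],[0,0,0,0,0,0,1],[0,0,0,0,0,0,1]]'; python3 p.py .5232 -.1877 .176 11.5
python3 - <<'E'
from m import *
im,d=bot.camera('scene');cv2.imwrite('pics/scene6.png',cv2.resize(im[170:220,192:242],None,fx=12,fy=12,interpolation=2));np.savez('scene6.npz',im=im,d=d)
E
```

```text
clock: 10.85
eef_pos: [0.5235, -0.1878, 0.1775]
tool_rot: [0.995, 0.099, 0.0, 0.0]
ft_force: [-1.1, -0.5, -0.5]
grip_width: 0.015
t 10.85 pos [ 0.5235 -0.1878  0.1775] yaw 11.39 z [ 5.e-04 -2.e-04 -1.e+00] F [-1.1  -0.53 -0.45] w 0.015 q [-0.344  0.379  0.056  1.247 -0.     1.027]
shift units now-frame [-0.012 -0.008  0.061] after turn [-0.012 -0.008  0.061] turn units [ 0.0001 -0.0001 -0.0006]
```

View pics/scene6.png

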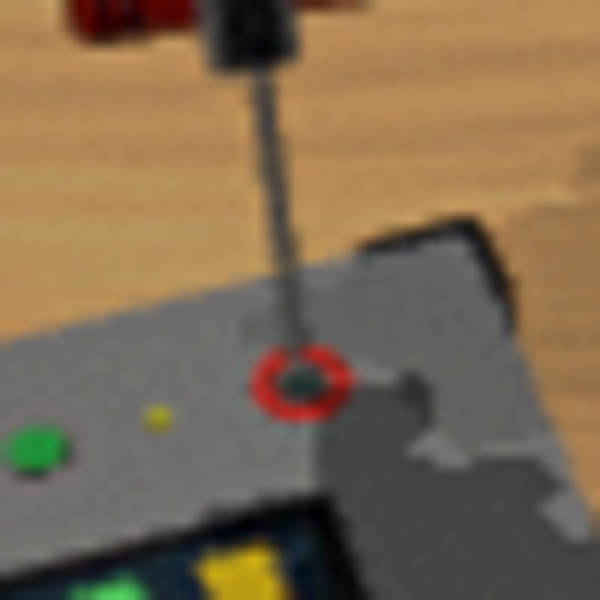

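```bash
python3 -m inch '[[0,0,0.04,0,0,0,1],[0,0,0.04,0,0,0,1],[0,0,0.04,0,0,0,1],[0,0,0,0,0,0,1],[0,0,0,0,0,0,1],[0,0,0,0,0,0,1],[0,0,0,0,0,0,1],[0,0,0,0,0,0,1]]'; python3 p.py .5232 -.1877 .176 11.5
python3 - <<'E'
from m import *
im,d=bot.camera('scene');cv2.imwrite('pics/scene7.png',cv2.resize(im[180:215,200:235],None,fx=16,fy=16,interpolation=2));np.savez('scene7.npz',im=im,d=d)
E
```

```text
clock: 11.7
eef_pos: [0.5234, -0.1878, 0.1743]
tool_rot: [0.995, 0.099, 0.0, 0.0]
ft_force: [-0.1, -0.2, -1.5]
grip_width: 0.015
t 11.7 pos [ 0.5234 -0.1878  0.1743] yaw 11.39 z [ 1.e-04  0.e+00 -1.e+00] F [-0.08 -0.21 -1.47] w 0.015 q [-0.344  0.381  0.05   1.24   0.     1.027]
shift units now-frame [-0.006 -0.004 -0.067] after turn [-0.006 -0.004 -0.067] turn units [ 0.     -0.     -0.0006]
```

View pics/scene7.png

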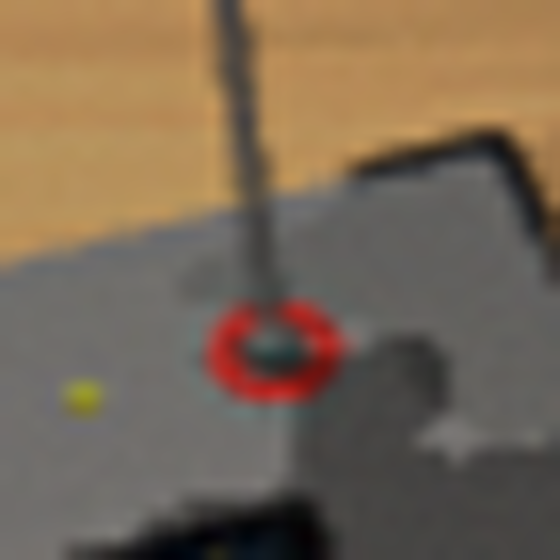

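```bash
python3 -m inch '[[0,-0.02,0,0,0,0,1],[0,0,0.04,0,0,0,1],[0,0,0.04,0,0,0,1],[0,0,0.04,0,0,0,1],[0,0,0,0,0,0,1],[0,0,0,0,0,0,1],[0,0,0,0,0,0,1],[0,0,0,0,0,0,1]]'; python3 p.py .5232 -.1877 .176 11.5
python3 - <<'E'
from m import *
im,d=bot.camera('scene');cv2.imwrite('pics/scene8.png',cv2.resize(im[180:215,200:235],None,fx=16,fy=16,interpolation=2));np.savez('scene8.npz',im=im,d=d)
E
```

```text
clock: 12.55
eef_pos: [0.5233, -0.1873, 0.1714]
tool_rot: [0.995, 0.099, 0.0, 0.0]
ft_force: [-0.4, -0.4, 0.0]
grip_width: 0.0149
t 12.55 pos [ 0.5233 -0.1873  0.1714] yaw 11.39 z [ 1.e-04 -0.e+00 -1.e+00] F [-0.45 -0.38  0.04] w 0.0149 q [-0.344  0.382  0.044  1.233 -0.     1.028]
shift units now-frame [-0.005  0.014 -0.186] after turn [-0.005  0.014 -0.186] turn units [ 0.     -0.     -0.0006]
```

View pics/scene8.png

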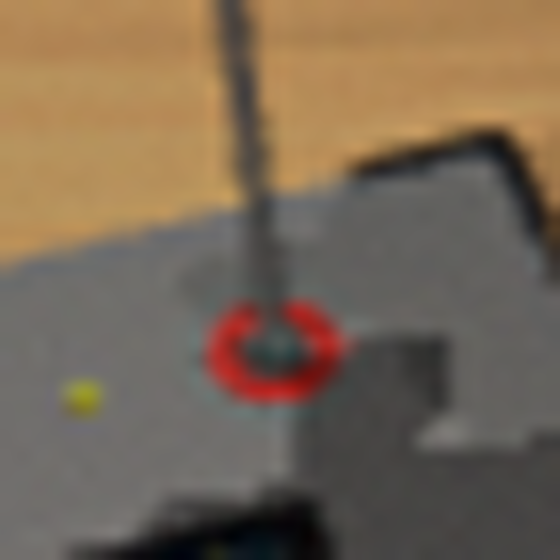

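```bash
python3 -m inch '[[0,0,0.04,0,0,0,1],[0,0,0.04,0,0,0,1],[0,0,0.04,0,0,0,1],[0,0,0.04,0,0,0,1],[0,0,0,0,0,0,1],[0,0,0,0,0,0,1],[0,0,0,0,0,0,1],[0,0,0,0,0,0,1]]'; python3 p.py .5232 -.1877 .154 11.5
python3 - <<'E'
from m import *
im,d=bot.camera('scene');cv2.imwrite('pics/scene9.png',cv2.resize(im[180:215,200:235],None,fx=16,fy=16,interpolation=2));np.savez('scene9.npz',im=im,d=d)
E
```

```text
clock: 13.4
eef_pos: [0.5233, -0.1873, 0.1674]
tool_rot: [0.995, 0.099, 0.0, 0.0]
ft_force: [-0.0, 0.2, -1.3]
grip_width: 0.0152
t 13.4 pos [ 0.5233 -0.1873  0.1674] yaw 11.39 z [ 1.e-04 -0.e+00 -1.e+00] F [-0.02  0.21 -1.31] w 0.0152 q [-0.344  0.384  0.037  1.223  0.     1.028]
shift units now-frame [-0.006  0.015  0.534] after turn [-0.006  0.015  0.534] turn units [ 0.     -0.     -0.0006]
```

View pics/scene9.png

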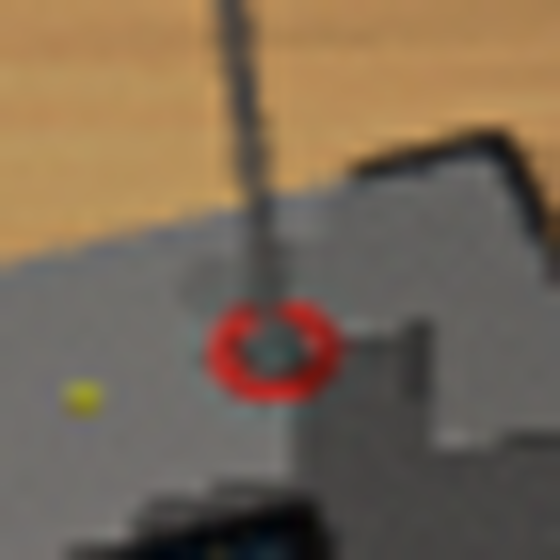

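```bash
python3 -m inch '[[0,0,0.06,0,0,0,1],[0,0,0.06,0,0,0,1],[0,0,0.06,0,0,0,1],[0,0,0.06,0,0,0,1],[0,0,0.04,0,0,0,1],[0,0,0,0,0,0,1],[0,0,0,0,0,0,1],[0,0,0,0,0,0,1]]'; python3 p.py .5232 -.1877 .154 11.5
python3 -m inch '[[0,0,0.04,0,0,0,1],[0,0,0.04,0,0,0,1],[0,0,0.03,0,0,0,1],[0,0,0,0,0,0,1],[0,0,0,0,0,0,1],[0,0,0,0,0,0,1],[0,0,0,0,0,0,1],[0,0,0,0,0,0,1]]'; python3 p.py .5232 -.1877 .154 11.5
```

```text
clock: 14.25
eef_pos: [0.5233, -0.1873, 0.1604]
tool_rot: [0.995, 0.099, 0.0, 0.0]
ft_force: [0.1, -1.0, -0.7]
grip_width: 0.0152
t 14.25 pos [ 0.5233 -0.1873  0.1604] yaw 11.39 z [ 1.e-04 -0.e+00 -1.e+00] F [ 0.1  -1.   -0.75] w 0.0152 q [-0.344  0.389  0.025  1.207 -0.     1.028]
shift units now-frame [-0.006  0.014  0.255] after turn [-0.006  0.014  0.255] turn units [ 0.     -0.     -0.0006]
clock: 15.05
eef_pos: [0.5234, -0.1874, 0.1577]
tool_rot: [0.995, 0.099, 0.0, 0.0]
ft_force: [-0.5, 0.4, 3.0]
grip_width: 0.0146
t 15.05 pos [ 0.5234 -0.1874  0.1577] yaw 11.39 z [ 5.e-04 -2.e-04 -1.e+00] F [-0.49  0.38  3.01] w 0.0146 q [-0.344  0.391  0.021  1.2    0.     1.028]
shift units now-frame [-0.011  0.012  0.148] after turn [-0.011  0.012  0.148] turn units [ 0.0001 -0.0001 -0.0006]
```

```bash
python3 -m inch '[[0,0,0.04,0,0,0,1],[0,0,0.04,0,0,0,1],[0,0,0.04,0,0,0,1],[0,0,0,0,0,0,1],[0,0,0,0,0,0,1],[0,0,0,0,0,0,1],[0,0,0,0,0,0,1],[0,0,0,0,0,0,1]]'; python3 p.py .5232 -.1877 .153 11.5
python3 -m inch '[[0,0,0.03,0,0,0,1],[0,0,0.03,0,0,0,1],[0,0,0,0,0,0,1],[0,0,0,0,0,0,1],[0,0,0,0,0,0,1],[0,0,0,0,0,0,1],[0,0,0,0,0,0,1],[0,0,0,0,0,0,1]]'; python3 p.py .5232 -.1877 .153 11.5
```

```text
clock: 15.85
eef_pos: [0.5234, -0.1873, 0.1547]
tool_rot: [0.995, 0.099, 0.0, 0.0]
ft_force: [0.5, -0.3, 3.6]
grip_width: 0.0152
t 15.85 pos [ 0.5234 -0.1873  0.1547] yaw 11.39 z [ 4.e-04 -1.e-04 -1.e+00] F [ 0.48 -0.25  3.56] w 0.0152 q [-0.344  0.393  0.016  1.193  0.     1.028]
shift units now-frame [-0.01   0.013  0.066] after turn [-0.01   0.013  0.066] turn units [ 0.     -0.0001 -0.0006]
clock: 16.65
eef_pos: [0.5235, -0.1874, 0.1539]
tool_rot: [0.995, 0.099, 0.001, 0.0]
ft_force: [-0.6, 0.3, 7.4]
grip_width: 0.0149
t 16.65 pos [ 0.5235 -0.1874  0.1539] yaw 11.39 z [ 1.1e-03 -4.0e-04 -1.0e+00] F [-0.58  0.26  7.38] w 0.0149 q [-0.344  0.393  0.014  1.19  -0.     1.028]
shift units now-frame [-0.014  0.009  0.035] after turn [-0.014  0.009  0.035] turn units [ 0.0002 -0.0003 -0.0006]
```

```bash
python3 -m inch '[[0,0,0.03,0,0,0,1],[0,0,0.03,0,0,0,1],[0,0,0,0,0,0,1],[0,0,0,0,0,0,1],[0,0,0,0,0,0,1],[0,0,0,0,0,0,1],[0,0,0,0,0,0,1],[0,0,0,0,0,0,1]]'; python3 p.py .5232 -.1877 .153 11.5
python3 - <<'E'
from m import *
im,d=bot.camera('scene');cv2.imwrite('pics/scene10.png',cv2.resize(im[120:260,150:410],None,fx=3,fy=3,interpolation=2))
E
```

```text
clock: 17.45
eef_pos: [0.5237, -0.1875, 0.1536]
tool_rot: [0.995, 0.099, 0.001, 0.001]
ft_force: [-2.1, 0.4, 13.8]
grip_width: 0.0153
t 17.45 pos [ 0.5237 -0.1875  0.1536] yaw 11.39 z [ 0.0024 -0.001  -1.    ] F [-2.07  0.4  13.76] w 0.0153 q [-0.344  0.393  0.012  1.188 -0.     1.028]
shift units now-frame [-0.022  0.002  0.024] after turn [-0.022  0.002  0.024] turn units [ 0.0005 -0.0007 -0.0006]
```

View pics/scene10.png

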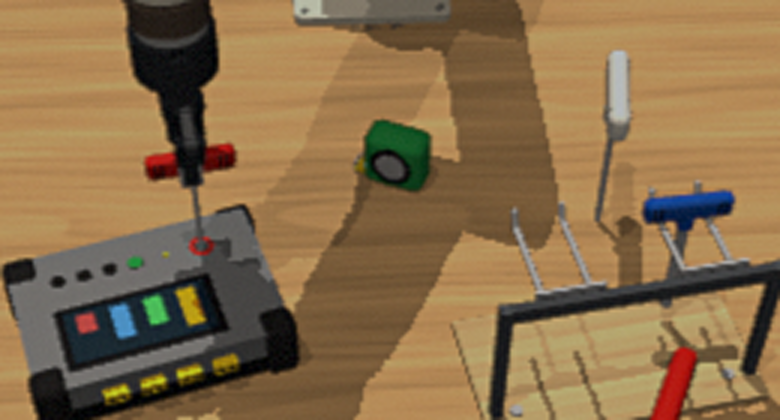

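```bash
python3 -m inch '[[0,0,0,0,0,0,1],[0,0,0,0,0,0,1],[0,0,0,0,0,0,1],[0,0,0,0,0,0,1],[0,0,0,0,0,0,1],[0,0,0,0,0,0,1],[0,0,0,0,0,0,1],[0,0,0,0,0,0,1]]' && python3 -c "
from workcell import bot
print(bot.job_done())"
```

```text
clock: 18.3
eef_pos: [0.5238, -0.1875, 0.1536]
tool_rot: [0.995, 0.099, 0.001, 0.001]
ft_force: [-2.5, 0.4, 13.9]
grip_width: 0.0152
the job is handed in; nothing more can be done
None
```

I lifted the slim red key (84 mm handle) about 30 mm off its hook, moved it clear of the stand, and put its tip into the logger's red-ringed opening. I then pressed the reset button down to its firm stop and handed the job in at 18.3 s, still gripping the key and holding the button.

- **Button:** The first reading in contact was about 3 N, with the tip close to the expected depth. After about 5 mm of travel the force climbed from 7 to 14 N while the tip moved only about 0.3 mm more, which is what a firm stop looks like. In a final 0.8 s hold it stayed at 13.9 N. I couldn't read the button position directly, so "fully down" comes from depth and force.
- **Grip:** The opening reading stayed near 15 mm on the 16 mm handle throughout.
- **Other objects:** The last picture shows the blue key still on its hook and the tape measure and white key where they were. The heat gun and battery pack were outside that cropped picture; the arm never worked near them.
- **Small disagreements:** The two cameras differed by about 2 to 3 mm on the opening's forward position. I settled this by comparing the blade with the ring in the scene camera's pictures. A sideways force of about 2.5 N was present at the end.

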